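Board into the test enclosure, lid down, hasp over and locked

ROBOT

A 7-joint arm with a two-finger parallel gripper is mounted at the origin on the work surface. World frame = base frame: x ahead of the robot, y to its left, z up, the work surface at z = 0. Lengths are in mm, angles in rad, forces in N, time in s.
With the tool pointing down it reaches from about 400 to 900 mm from the base axis. Payload 5.6 kg.
Tool frame: the origin (TCP) lies midway between the tips of the shut fingers; the grasp point (between the pads) lies 19 mm behind it; z points along the fingers, y is the line along which they close (so a half turn about z gives the same grasp; the last joint's range is limited). The gripper opens to 92 mm and grips with 3 to 60 N. Pads are 20 mm wide; open, the fingers measure 128 mm over their backs; the gripper's body (75 mm by 189 mm) begins 69 mm behind the grasp point.
Start: joints at [1.148, 0.468, -0.012, 1.603, 0.006, 1.071, -0.056], TCP at [240.938, -603.704, 214.592] pointing down, gripper open.
Joint ranges: [-2.53, 2.53], [-0.31, 2.02], [-1.57, 1.55], [0.28, 2.44], [-1.29, 4.43], [0.15, 1.84], [-2.92, 2.92]. Speed limits (rad/s): [2.57, 2.57, 3.14, 3.14, 3.14, 3.14, 3.14].

INTERFACE

Orientations are given as a rotation vector (axis times angle).
In Python, from cell import robot, grip, kin, viewer gives the robot as it stands. Calls block until the motion is done:
- robot.movep(position, orientation): joint-space move of the TCP to a pose.
- robot.servo_line(position, feed=150, rotation=None): straight line of the TCP; rotation=None keeps the orientation; feed is the mean speed in mm/s.
- robot.goto_joints(angles): joint-space move.
- grip(opening, newtons=None): opening from 0.0 (shut) to 1.0 (fully open); newtons is the grip in N (None keeps the last); returns when the fingers have stopped.
- robot.hold(seconds).
- kin.ik(position, orientation): joint angles nearest the present ones, or None.
- robot.observe(): the state.
- viewer.read_camera(name): name is "scene" or "side" or "wrist"; returns the picture (400x640x3 uint8, red, green, blue); there is no depth.
- viewer.camera_info(name): a dict with "camera_matrix" (3x3 intrinsics, pixels), "k1" (the pictures are not rectified: a ray, as slopes to the right and down, at radius r is drawn at 1 + k1 r^2 times it, then the intrinsics apply), "R" (3x3) and "t" (3): a world point X has camera coordinates R X + t. Camera axes: x right, y down, z forward; pixel columns grow to the right and rows downward; lengths in mm; the calibration is good to about 2 mm. A picture is of the moment at which its call begins: read the wrist's pose just before it. camera_info takes no time and is no camera call; for the wrist camera it gives the pose at the moment of the call.
A pose or a line that the arm cannot do raises robot.IKError and nothing moves.
- robot.job_done(): hands the job in; it is judged then, once.
Trained networks look in the newest picture that a camera, given by its name, has taken for a name from the list of things; names that differ only in an ending like _2 or _b are one class to them, and where a whole thing is asked for, a point or a joint stands for the part that bears it (a point fixed in the world has none). Each returns a list of dicts, best first, with "confidence" (0 to 1); they miss things now and then, are a little off and sometimes report something else, mostly with a low value. They report only what shows in the picture. A call takes as long as a camera call. They do not tell look-alikes from the thing itself.
- viewer.silhouettes(name, camera): "mask" (400x640 bool, what is visible of it).
- viewer.pinpoint(name, camera): "at" ([x, y, z] in mm, in the coordinates of the camera as it stood for that picture, good to about 4 mm: a listed point, or the origin of a listed thing).
The state is a dict: "t": time; "joints": joint angles; "joint_velocities": joint speeds; "joint_torque": joint torques, N m; "tcp_pos": TCP position; "tcp_rot": TCP orientation; "contact_force": force on the tool from outside, world axes, zero at the start; "wrist_torque": the same for the moment, N m; "grip_width": opening from 0.0 (shut) to 1.0 (fully open); "grip_force": force on a finger pad.
Only numpy, scipy, OpenCV 4.12 (cv2) and the standard library are available. Lean on these libraries where they do the work, as an engineer would, in place of code of your own. Each camera call takes 0.05 s, during which the arm holds its last target. There are 200 camera calls.

TASK

Get the breadboard ready for its powered test: set it down flat, module side up, on the floor of the open test enclosure, then lower the enclosure's lid until it is shut, without slamming it. Swing the hasp over its turn staple until the strap lies flat on the sill, then turn the staple a quarter turn, crosswise to the strap, so that the hasp is held; leave everything else on the bench where it stands.

Things in the scene. Friction and masses are not known exactly. Their poses are not given: they have to be found in the camera images.
- enclosure: Grey steel test box, fixed to the bench, 259 mm deep (x), 250 wide (y), 167 high. Origin: centre of its underside; z up, x from its low front to its high back, y left-right. Its outer surface rises at 30 degrees from the front edge (x -129, z 36 mm) to the lid's hinge line (x 97, z 167), then a flat deck with two 20 mm terminals. Of the slope the lower 102 mm is a fixed sill, the upper 160 the lid.
- floor_spot (a point): Point on the box's floor below the middle of the opening that the lid covers (box frame x 28, y 0, z 6 mm; floor level z 6). The opening spans x -41 to 97 and y -122 to 122 mm; the box's walls are 3 mm thick. Axes as the box's.
- lid (a joint): Lid, steel frame with clear window: 160 mm from hinge to free edge, 250 wide, 8 thick, 0.45 kg. 0 = shut, flush with the sill; grows as its free edge swings up and back; 2.09 = upright; stop at 2.55; starts at 2.3 to 2.5, leaning back. Stiff friction hinge (0.65 N m): it stays at any angle.
- lid_hinge (a point): Middle of the lid's hinge line, on the lid's outer face (box frame x 97, y 0, z 167 mm). Axes of the lid: y along the hinge (the box's y), -x from the hinge to the free edge, z out of the outer face.
- lid_edge (a point): Middle of the lid's free edge, on its outer face, 160 mm from the hinge. Axes as the lid's.
- lid_handle (a point): Middle of the black bow handle's bar: 10 mm thick, 80 mm long along the hinge direction, 35 mm off the lid's outer face, 130 mm from the hinge, 60 mm to the box's +y side. Between handle and hasp about 65 mm of the lid's face are free (y -50 to 15).
- hasp (a joint): Steel strap 98 mm long, 40 wide, 4 thick, hinged on the lid's free edge. With the lid shut, 0 = lying forward flat along the sill; grows as its end swings up and back; 1.57 = square to the lid; stop at 2.6; starts at 2.1 to 2.55, thrown back. Stiff: stays where left (1 N at its tip moves it), so press it right down. Slot 40 x 17 mm, 25 to 65 mm from its hinge, then a plain tab; the tip is turned up 8 mm.
- hasp_hinge (a point): Middle of the hasp's hinge pin, 5 mm above the lid's outer face at its free edge, 70 mm to the box's -y side; it moves with the lid. Axes of the strap: -x from the hinge to its tip, y along the pin (the box's y), z out of the face that is uppermost when closed.
- hasp_tip (a point): Point in the strap's middle plane, 83 mm from its hinge, on the tab between the slot and the turned-up tip. Axes as the strap's. When closed it lies 5 mm above the sill.
- staple (a joint): Turn staple on the sill: a flat wing on a thin neck, 42 mm from the hasp's hinge with the lid shut. It turns about the sill's normal (30 degrees from vertical, leaning to the box's front), 0.03 N m. 0 = wing in line with the strap's slot (starts within 0.1); grows anticlockwise seen from outside; stops at +-1.65. In line it passes through the slot; crosswise it holds the strap down.
- staple_wing (a point): Centre of the staple's wing, 28 mm long (its x), 9 thick (its y), 21 high (its z, out of the sill, along the turning axis). The wing spans 11 to 32 mm above the sill; the closed strap's upper face lies 7 mm above it. Centre in the box's frame: x -88, y -70, z 85 mm.
- board_center (a point): Half-size breadboard, off-white, flat on the bench: 83 (x) x 55 (y) x 8.5 mm, about 0.1 kg. The point is the centre of the plastic block, 4.25 mm above its underside; z up. On its top stand a dark module 44 x 18 mm (x -8 to 36) and a chip, reaching 22 mm above the underside.
- board: The same breadboard; origin at the centre of its underside.
- pot_a: White pot with red cap, 42 mm across, 68 high, standing just in front of the enclosure; not to be disturbed. Origin under its centre.
- pot_b: The same kind of pot on the right of the bench; not to be disturbed.
- amber_jar: Brown jar, 84 mm across, 150 high; not to be disturbed. Origin under its centre.
- amber_small: Small brown jar with red cap, 62 mm across, 100 high; not to be disturbed.
- adaptor: Black mains adaptor, 85 x 55 x 32 mm; not to be disturbed.
- screwdriver: Screwdriver lying beside the board, about 100 mm to the board's -y side; not to be disturbed.
- multimeter: Dark handheld multimeter, 175 x 85 x 44 mm, lying on the left; not to be disturbed.
- carton: Small open white carton, 110 x 80 x 50 mm, on the left; not to be disturbed.
Things that resemble listed ones, but are neither listed nor needed, are in the scene too. Of the things that look like the board, take the one that is farthest to the robot's right at the start.

How it is judged (in metres and radians):
On the way, in this order (a step that is already met when the one before it is completed fails the run):
1. the board lies flat, module side up, on the enclosure's floor, let go, the lid still open (z of board_center in the frame of enclosure between 0.005 and 0.016 m and x of board_center in the frame of enclosure between -0.12 and 0.12 m and y of board_center in the frame of enclosure between -0.12 and 0.12 m and angle between board_center's own z axis and vertical below 0.1 rad and contact force between the fingers and board below 0.1 N and value of joint lid above 0.5 rad), for 0.2 s.
2. the lid is shut over the board (z of board_center in the frame of enclosure between 0.005 and 0.016 m and x of board_center in the frame of enclosure between -0.12 and 0.12 m and y of board_center in the frame of enclosure between -0.12 and 0.12 m and angle between board_center's own z axis and vertical below 0.1 rad and value of joint lid below 0.04 rad), for 0.2 s.
3. the hasp's strap lies flat on the sill over the staple, the staple still in line with the slot (value of joint lid below 0.04 rad and value of joint hasp below 0.1 rad and value of joint staple between -0.5 and 0.5 rad), for 0.2 s.
4. the staple is turned crosswise to the strap (value of joint lid below 0.04 rad and value of joint hasp below 0.1 rad and (value of joint staple above 1.2 rad or value of joint staple below -1.2 rad)), for 0.2 s.
At the end, for the whole second after the job is handed in: The board lies flat (within 6 degrees), module side up, at rest on the enclosure's floor; the lid is shut (within 0.04 rad), the hasp down flat over the staple (within 0.1 rad), and the staple turned either way by more than 1.2 rad from in line (all of step 4 and z of board_center in the frame of enclosure between 0.005 and 0.016 m and x of board_center in the frame of enclosure between -0.12 and 0.12 m and y of board_center in the frame of enclosure between -0.12 and 0.12 m and angle between board_center's own z axis and vertical below 0.1 rad and linear speed of board below 0.02 m/s); the robot touches nothing.
It fails at once if anything else loose on the bench is pushed more than 30 mm or knocked over (distance of any of pot_a, pot_b, amber_jar, amber_small, adaptor, screwdriver, multimeter, carton from where it was at the start of the episode above 0.03 m or angle between any of pot_a, pot_b, amber_jar, amber_small, adaptor, screwdriver, multimeter, carton's own z axis and vertical above 0.5 rad).
It fails at once if the lid is slammed: faster than 3.5 rad/s in its last 0.3 rad (value of joint lid below 0.3 rad and velocity of joint lid below -3.5 rad/s).
It fails at once if the board is dropped in: faster than 0.6 m/s within 60 mm of the enclosure floor's middle (distance between board_center and floor_spot below 0.06 m and linear speed of board above 0.6 m/s).
It also fails if it takes over 72 s, if anything falls off the work surface, if the arm or the gripper's body presses on something with over 40 N, if the wrist force passes 120 N, or if a joint passes its speed limit or range.

## Working session

There is one attempt and no reset: what is moved stays moved. The work goes in short steps, each a Python script; the robot and the scene stay as the last script left them, time stands still between calls to the robot, and variables do not carry over. Pictures are saved under pics/ and viewed, at most 10 in all, crops included, and the job is handed in when it is done.

```bash
ls; mkdir -p pics
cat > h.py <<'E'
import numpy as np, cv2
from scipy.spatial.transform import Rotation as Ro
from cell import robot, grip, kin, viewer
def towld(cam, p, info=None):
    i = info or viewer.camera_info(cam)
    return np.array(i["R"]).T@(np.array(p)-np.array(i["t"]))
def proj(cam, X, info=None):
    i = info or viewer.camera_info(cam)
    c = np.array(i["R"])@np.array(X)+np.array(i["t"]); s=c[:2]/c[2]
    s=s*(1+i["k1"]*(s@s)); K=np.array(i["camera_matrix"])
    return K[:2,:2]@s+K[:2,2]
def shot(cam, fn=None):
    info=viewer.camera_info(cam); im=viewer.read_camera(cam)
    if fn: cv2.imwrite('pics/'+fn, im[:,:,::-1])
    return im, info
def pin(name, cam, info):
    return [(round(d["confidence"],2), towld(cam,d["at"],info).round(1).tolist()) for d in viewer.pinpoint(name,cam)]
E
python3 - <<'E'
from h import *
ims=[]
for c in ["scene","side"]:
    im,i=shot(c,c+'0.png')
    print(c)
    for n in ["enclosure","board_center","floor_spot","lid_hinge","lid_handle","hasp_hinge","hasp_tip","lid_edge","staple_wing","pot_a","amber_jar","amber_small","adaptor","screwdriver","multimeter","carton"]:
        print(n,[(a,b,proj(c,b,i).astype(int).tolist()) for a,b in pin(n,c,i)])
print(robot.observe())
E
```

```text
pics
scene
enclosure [(0.7, [547.3, 119.2, 5.7], [344, 204])]
board_center [(0.89, [508.2, -279.8, 6.2], [232, 271]), (0.81, [552.9, -129.8, 7.2], [286, 249]), (0.71, [809.7, 22.0, 8.1], [394, 267]), (0.59, [293.1, 173.0, 3.3], [300, 164]), (0.45, [672.4, 289.1, 243.6], [420, 132])]
floor_spot [(0.71, [550.9, 150.8, 7.8], [352, 199]), (0.64, [508.6, -278.6, 7.1], [233, 270])]
lid_hinge [(0.82, [575.1, 211.5, 166.4], [373, 152])]
lid_handle [(0.61, [543.6, 306.5, 281.0], [388, 102])]
hasp_hinge [(0.58, [704.9, -220.1, 2.7], [301, 301])]
hasp_tip [(0.62, [672.9, 290.9, 244.1], [420, 131]), (0.57, [549.1, 118.5, 3.0], [344, 205])]
lid_edge [(0.55, [591.6, 269.9, 313.2], [395, 102]), (0.51, [461.3, -45.8, 2.6], [286, 219])]
staple_wing [(0.39, [582.8, 7.4, 83.4], [328, 209])]
pot_a [(0.75, [737.3, -344.6, 3.2], [271, 342]), (0.74, [461.6, -48.3, 0.6], [285, 220])]
amber_jar [(0.8, [701.7, -222.1, 1.1], [299, 301])]
amber_small [(0.76, [740.0, -130.9, -1.8], [336, 289])]
adaptor [(0.64, [318.2, -231.7, 2.6], [206, 227]), (0.27, [573.4, 211.5, 165.9], [373, 152])]
screwdriver []
multimeter
[... 1648 characters left out ...]
9746,  0.46749642, -0.01156834,  1.6026989 ,  0.00603446,
        1.07142147, -0.0562658 ]), 'joint_velocities': array([ 0.00048345, -0.00209088,  0.00156435, -0.00041576,  0.00072035,
        0.00176116,  0.00012565]), 'joint_torque': array([-1.97935206e-04, -5.20405447e+01, -1.23937902e-02, -2.44049782e+01,
       -5.66486805e-02,  1.13804758e-02,  2.75007426e-05]), 'tcp_pos': array([ 240.90946959, -603.70980261,  214.59514426]), 'tcp_rot': array([ 3.08510155e+00,  5.92926234e-01, -1.24604750e-04]), 'contact_force': array([-7.11204128e-01, -8.36346488e-01,  4.12092546e-04]), 'wrist_torque': array([ 0.01841955, -0.02815355, -0.0401382 ]), 'grip_force': 0.0, 'grip_width': 1.0029212653366133}
```

```bash
sleep 1; ls pics
```

```text
scene0.png
side0.png
```

View images.

View pics/scene0.png

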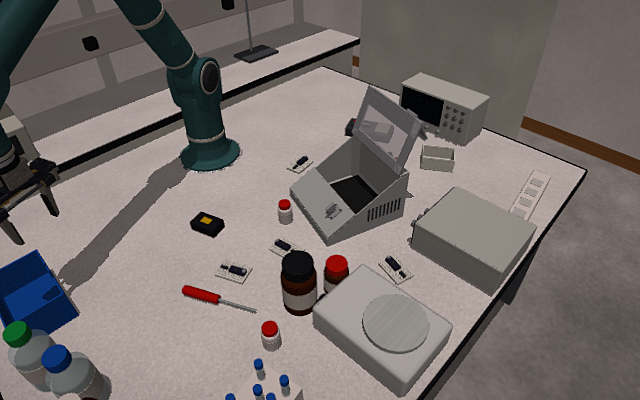

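Run:
```python
from h import *
a=cv2.imread('pics/scene0.png')[225:335,170:330]; cv2.imwrite('pics/crop0.png',cv2.resize(a,None,fx=5,fy=5,interpolation=cv2.INTER_CUBIC))
```

```text
(no output)
```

View pics/crop0.png

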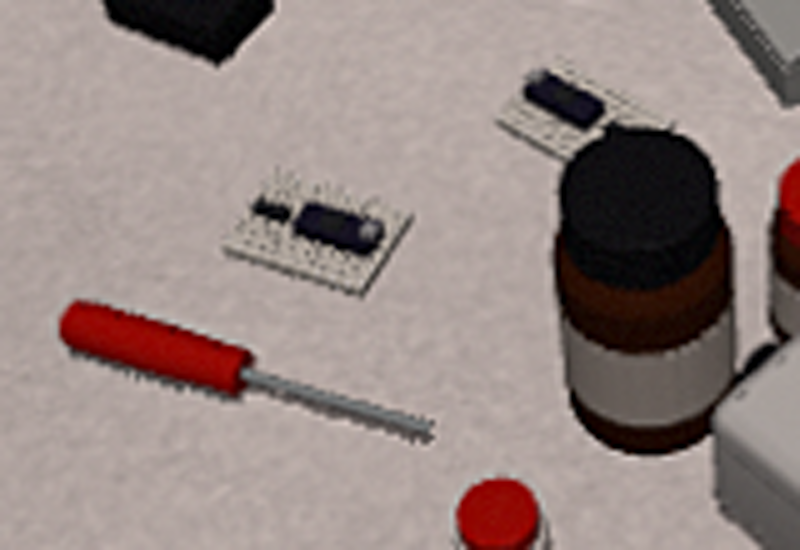

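Candidates for the board are at pixels (233,271), (285,248), (394,267) and (300,163). The first is at y ≈ -278, the robot's farthest right. The enlarged crop shows it beside the screwdriver, which fits the description, so I'll take that one. Next I fit the box pose and look at the board with the wrist camera.

Run:
```python
from h import *
W=np.array([[547.3,119.2],[547.4,113.9],[550.9,150.8],[553,146.8],[575.1,211.5],[576.3,210.6],[582.8,7.4],[584.2,9]])
B=np.array([[0,0],[0,0],[28,0],[28,0],[97,0],[97,0],[-88,-70],[-88,-70]])
w=W-W.mean(0);b=B-B.mean(0)
yaw=np.arctan2((b[:,0]*w[:,1]-b[:,1]*w[:,0]).sum(),(b*w).sum())
R=np.array([[np.cos(yaw),-np.sin(yaw)],[np.sin(yaw),np.cos(yaw)]]);o=W.mean(0)-R@B.mean(0)
print("box",o,yaw,(W-(B@R.T+o)).round(1).tolist())
d=Ro.from_euler('z',0)*Ro.from_euler('x',np.pi)
robot.movep([490,-280,270],(Ro.from_euler('z',yaw-np.pi/2)*d).as_rotvec())
im,i=shot('wrist','w1.png'); print(pin('board_center','wrist',i)); 
for s in viewer.silhouettes('board','wrist'):
    m=s['mask'].astype(np.uint8); r=cv2.minAreaRect(np.argwhere(m)[:,::-1].astype(np.float32)); print(s['confidence'],m.sum(),r)
    np.save('m1.npy',m); break
print(np.round(i['R'],3).tolist(),np.round(i['t'],1), towld('wrist',[0,0,0],i).round(1),robot.observe()['t'],robot.observe()['tcp_pos'])
```

```text
box [545.09145424 117.94795536] 1.2470340296386002 [[2.2, 1.3], [2.3, -4.0], [-3.1, 6.3], [-1.0, 2.3], [-0.9, 1.6], [0.3, 0.7], [-0.7, -4.9], [0.7, -3.3]]
[(0.93, [500.7, -276.1, 3.3]), (0.81, [553.4, -126.9, 4.2]), (0.68, [812.4, 21.8, 4.5])]
0.9 1917 ((306.0, 155.99998474121094), (54.97610855102539, 36.20783615112305), 48.36646270751953)
[[-0.321, -0.947, -0.001], [-0.905, 0.306, 0.297], [-0.281, 0.096, -0.955]] [-108.9  477.9  610.6] [ 568.9 -307.9  441.1] 3.375 [ 489.45886337 -281.07377518  269.79233182]
```

View pics/w1.png

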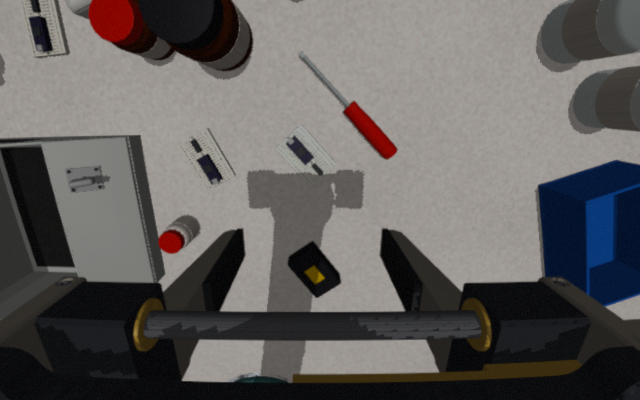

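The wrist view shows the target board at about (306,153), its module toward the upper left and chip toward the lower right, with the screwdriver at (350,105). I'll unproject the mask to get its pose.

```bash
cat >> h.py <<'E'
def unproj(uv, z, i):
    K=np.array(i["camera_matrix"]); R=np.array(i["R"]); t=np.array(i["t"])
    n=cv2.undistortPoints(np.float64(uv).reshape(-1,1,2),K,np.array([i["k1"],0,0,0,0])).reshape(-1,2)
    d=np.c_[n,np.ones(len(n))]@R; c=-R.T@t
    return (c+d*((z-c[2])/d[:,2])[:,None])[:,:2]
def maskrect(m,z,i):
    p=unproj(np.argwhere(m)[:,::-1],z,i).astype(np.float32)
    return cv2.minAreaRect(p)
E
python3 - <<'E'
from h import *
i=viewer.camera_info('wrist')
m=np.load('m1.npy'); print(maskrect(m,8,i)); print(unproj([[299,150],[316,168]],15,i))
# closer look, tool y already near board short axis
robot.movep([420,-250,160],Ro.from_matrix(np.array([[0,1,0],[1,0,0],[0,0,-1]])).as_rotvec()) if 0 else None
r=maskrect(m,8,i)
import math
best=None
for a in (r[2],r[2]+90):
    print(a)
E
```

```text
((507.325927734375, -277.20916748046875), (85.25862121582031, 55.7175178527832), 23.361902236938477)
[[ 521.00924117 -270.30431552]
 [ 486.38795363 -285.95016753]]
23.361902236938477
113.36190223693848
```

```bash
cat >> h.py <<'E'
def down(a):  # tool pointing down, tool y at yaw a
    y=np.array([np.cos(a),np.sin(a),0]); z=np.array([0,0,-1.]); return Ro.from_matrix(np.c_[np.cross(y,z),y,z]).as_rotvec()
def st(*k):
    o=robot.observe(); print('t',round(o['t'],2),'tcp',o['tcp_pos'].round(1),'F',np.round(o['contact_force'],1),'gw',round(o['grip_width'],3),'gf',round(o['grip_force'],1)); return o
E
python3 - <<'E'
from h import *
a=np.radians(23.4-90); b=[507.2,-277]
robot.movep(b+[60],down(a)); st()
robot.servo_line(b+[12],100); o=st(); f0=o['contact_force'][2]
for z in (8,5,3,1.5):
    robot.servo_line(b+[z],40); o=st()
    if abs(o['contact_force'][2]-f0)>4: robot.servo_line(b+[z+1.5],40); break
grip(0.4,15); st()
robot.servo_line(b+[80],120); robot.hold(.1); st()
im,i=shot('wrist','w2.png')
E
```

```text
t 4.22 tcp [ 507.9 -277.8   60.8] F [-0.3 -0.5  0.9] gw 0.999 gf 0.0
t 4.86 tcp [ 507.6 -277.1   12.3] F [ 0.2 -0.1 -0.2] gw 1.002 gf 0.0
t 5.11 tcp [ 507.3 -277.1    8.2] F [-0.6  0.  -0.3] gw 1.003 gf 0.0
t 5.36 tcp [ 507.1 -277.     4.9] F [-0.8 -0.1 -0.3] gw 0.998 gf 0.0
t 5.61 tcp [ 507.1 -277.     2.8] F [-1.3 -0.  -0.2] gw 0.999 gf 0.0
t 5.86 tcp [ 507.1 -277.     1.4] F [ 0.6  0.1 -0.5] gw 1.002 gf 0.0
t 6.5 tcp [ 507.2 -277.     1.5] F [-0.1 -0.   1. ] gw 0.595 gf 15.0
t 7.41 tcp [ 506.5 -276.6   79. ] F [-1.4  0.4 -1.2] gw 0.601 gf 15.0
```

View pics/w2.png

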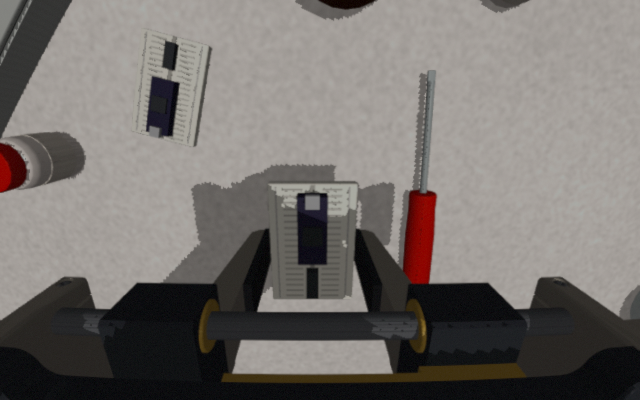

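```bash
cat >> h.py <<'E'
import json
def box():
    return json.load(open('box.json'))
def bw(p):  # box frame -> world
    x,y,yaw=box(); return (Ro.from_euler('z',yaw).apply(p)+[x,y,0])
E
python3 - <<'E'
from h import *
json.dump([545.09,117.95,1.2470],open('box.json','w'))
yaw=1.247
robot.servo_line([507,-277,250],250)
p=bw([20,0,290])
for a in (yaw+np.pi/2,yaw-np.pi/2): print(a,kin.ik(p,down(a)))
robot.movep(p,down(yaw+np.pi/2)); robot.hold(.2); st()
im,i=shot('wrist','w3.png')
for n in ["enclosure","floor_spot","lid_hinge","lid_edge","lid_handle","hasp_hinge","hasp_tip","staple_wing"]: print(n,pin(n,'wrist',i))
st()
E
```

```text
2.8177963267948964 [ 0.60039019  0.62047806 -1.31181686  1.66799988  0.61519987  1.34163912
  2.00301687]
-0.32379632679489645 [ 0.12914562  0.31615247 -0.53629773  1.69343769  0.17272016  1.17935011
 -0.77536058]
t 10.85 tcp [551.5 136.7 289.9] F [ 0.2  0.  -1. ] gw 0.592 gf 15.0
enclosure [(0.67, [546.1, 124.1, -2.9])]
floor_spot []
lid_hinge []
lid_edge []
lid_handle []
hasp_hinge []
hasp_tip []
staple_wing [(0.76, [580.8, 23.6, 89.5])]
t 11.3 tcp [551.5 136.9 290. ] F [-1.2 -0.5 -0.3] gw 0.595 gf 15.0
```

View pics/w3.png

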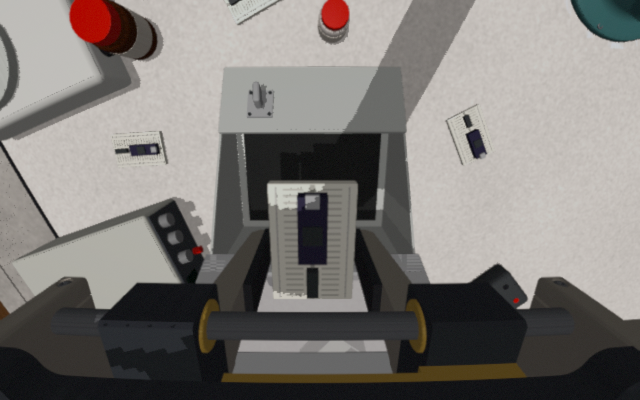

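The box lies square in the view. Its front edge corners are at (222,67) and (403,67), the sill's end at (217,131) and (407,131), and the staple at (260,97). I'll use these corners to refine the box pose.

Run:
```python
from h import *
from scipy.optimize import least_squares
i=viewer.camera_info('wrist')
uv=np.array([[222,67],[403,67],[217,131],[407,131]]); P=np.array([[-129,-125,36],[-129,125,36],[-41.5,-125,87],[-41.5,125,87.]])
def f(q):
    r=[]
    for u,p in zip(uv,P):
        X=Ro.from_euler('z',q[2]).apply(p)+[q[0],q[1],0]; r+=list(proj('wrist',X,i)-u)
    return r
s=least_squares(f,[545,118,1.247],x_scale=[1,1,.01]); print(s.x,np.round(s.fun,1))
print(kin.ik(bw([20,0,8.5]),down(1.247+np.pi/2)))
```

```text
[545.68391995 121.60751244   1.24491778] [ 1.5 -1.1 -2.  -0.9  0.3  0.8  0.1  0.9]
[ 0.39298921  0.89392623 -0.96184815  1.88131344  0.94700277  0.9071948
  1.77105577]
```

Run:
```python
from h import *
json.dump([545.5,119.7,1.2455],open('box.json','w'))
rot=down(1.2455+np.pi/2)
robot.servo_line(bw([27,0,200]),150,rot)
robot.servo_line(bw([27,0,14]),150); robot.hold(.1); f0=st()['contact_force'][2]
for z in (11.5,10,9,8,7):
    robot.servo_line(bw([27,0,z]),30); F=st()['contact_force'][2]
    if F-f0>3: break
grip(1.0); robot.hold(.1); st()
robot.servo_line(bw([27,0,60]),80)
robot.servo_line(bw([27,0,280]),250); st()
im,i=shot('wrist','w4.png'); print(pin('board_center','wrist',i), pin('enclosure','wrist',i),pin('staple_wing','wrist',i))
x,y,w=box()
for p in pin('board_center','wrist',i): print(Ro.from_euler('z',-w).apply(np.array(p[1])-[x,y,0]).round(1))
for c in ('scene','side'):
    im,i=shot(c,c+'1.png')
    for n in ('board_center','lid_edge','lid_handle','hasp_hinge','hasp_tip'):
        print(c,n,[(p[0],Ro.from_euler('z',-w).apply(np.array(p[1])-[x,y,0]).round(1).tolist()) for p in pin(n,c,i)])
st()
```

```text
t 13.54 tcp [554.8 145.4  14.9] F [ 0.1 -0.3 -0.1] gw 0.595 gf 15.0
t 13.79 tcp [554.1 145.1  11.5] F [0.5 0.1 0.2] gw 0.595 gf 15.0
t 14.04 tcp [554.  145.2   9.9] F [-0.5  0.4 -1.5] gw 0.596 gf 15.0
t 14.29 tcp [554.1 145.3   8.9] F [-0.6 -0.2 -1.3] gw 0.598 gf 15.0
t 14.54 tcp [554.1 145.3   7.9] F [-0.1  0.5 -0.8] gw 0.598 gf 15.0
t 14.79 tcp [554.3 145.4   7.5] F [-1.7 -0.6  5.5] gw 0.592 gf 15.0
t 15.58 tcp [554.1 145.3   7. ] F [-0.8 -1.2  0.4] gw 1.001 gf 0.0
t 17.43 tcp [553.5 144.7 278.5] F [ 0.2 -0.5 -0.6] gw 1.002 gf 0.0
[(0.69, [550.2, 143.6, 13.6]), (0.66, [811.9, 24.2, 1.7]), (0.66, [290.4, 175.5, 5.6])] [(0.95, [546.2, 121.9, -1.7])] [(0.72, [581.7, 18.2, 87.8])]
[24.1  3.2 13.6]
[  -5.4 -282.9    1.7]
[-28.7 259.6   5.6]
scene board_center [(0.86, [-8.3, -283.3, 2.3]), (0.84, [-30.0, 256.5, 4.1]), (0.6, [22.6, 0.9, 9.5]), (0.6, [-230.2, -83.7, 8.7])]
scene lid_edge [(0.97, [153.9, 6.7, 315.3]), (0.47, [394.7, 42.9, -5.3]), (0.35, [98.3, 1.9, 166.6])]
scene lid_handle [(0.8, [177.8, 65.2, 280.0])]
scene hasp_hinge []
scene hasp_tip [(0.64, [200.3, -67.0, 246.9]), (0.2, [97.2, 1.8, 167.7])]
side board_center [(0.8, [-32.3, 259.4, 2.6]), (0.76, [24.9, -1.2, 11.8]), (0.57, [-234.8, -91.0, 1.6]), (0.51, [-7.2, -286.2, 5.0])]
side lid_edge [(0.81, [147.0, 0.1, 317.2]), (0.38, [391.7, 41.5, 0.3]), (0.36, [-377.3, -330.4, 1.1])]
side lid_handle [(0.96, [173.4, 61.7, 277.5]), (0.16, [-90.8, -69.6, 85.4])]
side hasp_hinge [(0.68, [155.7, -68.0, 314.1])]
side hasp_tip [(0.72, [175.6, 56.2, 275.8]), (0.65, [201.1, -71.3, 241.6])]
t 18.27 tcp [554.1 145.3 280. ] F [-0.3  0.1  0.4] gw 1.003 gf 0.0
```

View pics/w4.png

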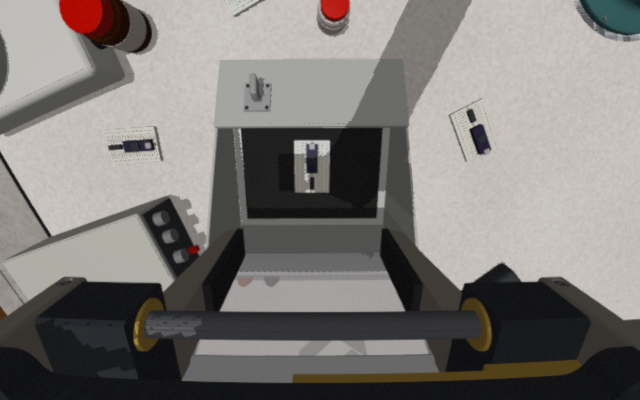

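The board lies flat, module up, at image (312,165), box x ≈ 24, y ≈ 0. The lid is at about 2.44 rad and the hasp at about 2.22. Next I check IK for the lid-pushing path.

```bash
cat > lid.py <<'E'
from h import *
h=16; H=np.array([97,167.]); Y=-17
def path(over=0):
    P=[[178,Y,285],[160,Y,285]]
    for al in range(80,211,10):
        a=np.radians(al)
        if al<=100: x=H[0]+160*np.cos(a)+h*1.0 if al<90 else H[0]+130*np.cos(a)+h; z=H[1]+125*np.sin(a)
        else:
            x=H[0]+130*np.cos(a)+h*max(0,min(1,(180-al)/50)); z=max(H[1]+np.tan(a)*(x-h-H[0]),H[1]+np.tan(a)*(x+h-H[0]))
        P.append([x,Y,z])
    return P
E
python3 - <<'E'
from lid import *
w=box()[2]
for p in path(): print(np.round(p,0))
for a in (w,w+np.pi,w-np.pi):
    print(a)
    for p in [[27,-17,350],[178,-17,350]]+path()[::3]:
        q=kin.ik(bw(p),down(a)); print(None if q is None else np.round(q,2))
E
```

```text
[178 -17 285]
[160 -17 285]
[141. -17. 290.]
[113. -17. 292.]
[ 90. -17. 290.]
[ 69. -17. 289.]
[ 48. -17. 280.]
[ 29. -17. 267.]
[ 10. -17. 253.]
[ -6. -17. 236.]
[-19. -17. 215.]
[-28. -17. 192.]
[-33. -17. 167.]
[-31. -17. 147.]
[-25. -17. 128.]
[-16. -17. 111.]
1.2455
[ 0.4   0.41 -0.95  1.55  0.34  1.35  0.67]
[ 0.04  0.57 -0.83  1.31  0.41  1.44  0.48]
[ 0.04  0.6  -0.81  1.4   0.44  1.32  0.45]
[ 0.18  0.53 -0.86  1.51  0.41  1.29  0.52]
[ 0.33  0.48 -0.9   1.62  0.39  1.23  0.6 ]
[ 0.43  0.48 -0.9   1.74  0.41  1.13  0.65]
[ 0.45  0.53 -0.86  1.84  0.47  1.    0.64]
[ 0.36  0.61 -0.79  1.86  0.54  0.91  0.56]
4.387092653589793
[-1.23  0.52  1.36  1.65 -0.52  1.4  -1.7 ]
[-1.22  0.74  1.35  1.41 -0.72  1.54 -1.82]
[-1.23  0.81  1.34  1.5  -0.79  1.46 -1.77]
[-1.23  0.72  1.35  1.6  -0.71  1.4  -1.71]
[-1.22  0.65  1.36  1.72 -0.65  1.33 -1.63]
[-1.18  0.65  1.36  1.83 -0.68  1.23 -1.51]
[-1.12  0.77  1.35  1.93 -0.83  1.16 -1.35]
[-1.12  0.92  1.34  1.95 -1.    1.17 -1.27]
-1.896092653589793
[-1.23  0.52  1.36  1.65 -0.52  1.4  -1.7 ]
[-1.22  0.74  1.35  1.41 -0.72  1.54 -1.82]
[-1.23  0.81  1.34  1.5  -0.79  1.46 -1.77]
[-1.23  0.72  1.35  1.6  -0.71  1.4  -1.71]
[-1.22  0.65  1.36  1.72 -0.65  1.33 -1.63]
[-1.18  0.65  1.36  1.83 -0.68  1.23 -1.51]
[-1.12  0.77  1.35  1.93 -0.83  1.16 -1.35]
[-1.12  0.92  1.34  1.95 -1.    1.17 -1.27]
```

Run:
```python
from lid import *
w=box()[2]; rot=down(w)
grip(0.0,10)
robot.movep(bw([27,-17,360]),rot)
robot.servo_line(bw([185,-17,360]),250)
P=path()
robot.servo_line(bw(P[0]),250); f0=st()['contact_force']
for p in P[1:]:
    robot.servo_line(bw(p),110); o=robot.observe(); F=o['contact_force']-f0
    print(np.round(p,0),F.round(1), round(o['t'],2), np.abs(o['tcp_pos']-bw(p)).max().round(1))
    if np.linalg.norm(F)>30: print('STOP'); break
```

```text
t 22.04 tcp [619.1 281.4 285.8] F [0.5 0.7 0.1] gw 0.005 gf 0.0
[160 -17 285] [0.5 1.7 2.8] 22.36 2.7
[141. -17. 290.] [-0.1  1.4  1.7] 22.69 0.4
[113. -17. 292.] [ 0.5 -0.7 -0.9] 23.09 1.1
[ 90. -17. 290.] [-0.6 -0.3 -0.2] 23.45 0.6
[ 69. -17. 289.] [-0.5 -0.8 -0.7] 23.8 0.6
[ 48. -17. 280.] [-0.7 -1.3 -0. ] 24.16 0.8
[ 29. -17. 267.] [-0.9 -0.4  0.6] 24.52 0.8
[ 10. -17. 253.] [-1.1 -0.1  0.3] 24.88 0.8
[ -6. -17. 236.] [ 0.2 -0.6 -0.3] 25.25 0.8
[-19. -17. 215.] [-0.9  0.2  0.2] 25.62 0.5
[-28. -17. 192.] [-0.3 -0.8  0.6] 26.0 0.2
[-33. -17. 167.] [-0.7 -0.4  0.8] 26.38 0.2
[-31. -17. 147.] [-0.3 -0.8  0.9] 26.72 0.3
[-25. -17. 128.] [-0.8 -0.6  0.4] 27.05 0.4
[-16. -17. 111.] [-0.9 -0.8 -0.1] 27.38 0.5
```

Run:
```python
from h import *
x,y,w=box()
for c in ('scene','side'):
    im,i=shot(c,c+'2.png')
    for n in ('lid_edge','lid_handle','hasp_hinge','hasp_tip'):
        print(c,n,[(p[0],Ro.from_euler('z',-w).apply(np.array(p[1])-[x,y,0]).round(1).tolist()) for p in pin(n,c,i)])
a=cv2.imread('pics/scene2.png')[60:260,240:460]; b=cv2.imread('pics/side2.png')[120:300,200:400]
cv2.imwrite('pics/c2.png',np.hstack([cv2.resize(a,(400,364)),cv2.resize(b,(400,364))]))
```

```text
scene lid_edge [(0.75, [-41.7, 5.8, 87.5])]
scene lid_handle [(0.7, [-32.1, 61.3, 138.5])]
scene hasp_hinge [(0.65, [-41.7, -74.1, 96.1])]
scene hasp_tip [(0.79, [-29.2, -69.3, 179.0]), (0.43, [99.3, 2.9, 167.5])]
side lid_edge [(0.74, [-45.1, -3.5, 91.2])]
side lid_handle [(0.57, [-34.5, 57.8, 137.7])]
side hasp_hinge []
side hasp_tip []
```

View pics/c2.png

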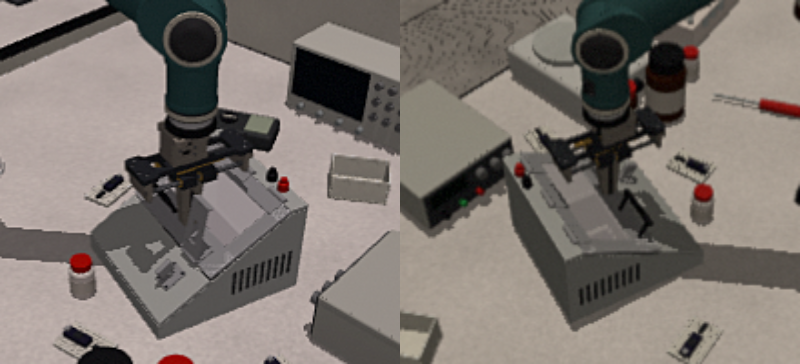

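The side and scene views show the lid down flush and the hasp standing upright, tip at about (-29,-70,179) in the box frame. I press the lid firmly, then check IK for the hasp and staple.

```bash
cat > hasp.py <<'E'
from h import *
d=np.array([-.866,0,-.5]); n=np.array([-.5,0,.866]); Hh=np.array([-41.5,-70,87.])
def sp(s,nn,y=0): return bw(Hh+s*d+nn*n+np.array([0,y,0]))
def rotn(psi=0,sgn=1):  # tool z = -n, tool y = sgn*box y turned by psi about n (ccw seen from outside)
    y=Ro.from_rotvec(psi*n).apply(np.array([0,sgn*1.,0])); z=-n
    return (Ro.from_euler('z',box()[2])*Ro.from_matrix(np.c_[np.cross(y,z),y,z])).as_rotvec()
def path():
    P=[(-90,65),(-75,65)]
    for f in range(120,-1,-10):
        a=np.radians(f)
        if f>=90: s=98*np.cos(a)-14; z=5+98*np.sin(a)-25
        else: s=78*np.cos(a)-10*min(1,f/30); z=7+np.tan(a)*(s+10)
        P.append((s,z))
    return P
E
python3 - <<'E'
from hasp import *
x,y,w=box()
p=bw([-16,-17,111]); f0=st()['contact_force'][2]
for k in range(8):
    p=p-[0,0,1.5]; robot.servo_line(p,40); F=st()['contact_force'][2]-f0
    if F>9: break
robot.servo_line(p+[0,0,130],250)
print(np.round(path()).tolist())
for sg in (1,-1):
    print(sg)
    for q in [(-95,120)]+path()[::4]:
        r=kin.ik(sp(*q),rotn(0,sg)); print(None if r is None else np.round(r,2))
    for psi in (-1.5,-.75,0,.75,1.5):
        r=kin.ik(sp(42,10),rotn(psi,sg)); print('psi',psi,None if r is None else np.round(r,2))
st()
E
```

```text
t 27.88 tcp [556.7  99.4 111.4] F [-0.1  0.2 -0.3] gw 0.008 gf 0.0
t 28.12 tcp [556.4  99.  109.3] F [-0.6  0.9  0.3] gw 0.005 gf 0.0
t 28.38 tcp [556.6  99.2 108. ] F [-0.   0.5  0.3] gw 0.004 gf 0.2
t 28.62 tcp [556.6  99.1 106.5] F [ 0.3 -0.4  1. ] gw 0.005 gf 0.3
t 28.88 tcp [556.7  99.3 105.3] F [-0.7 -0.1  3.9] gw 0.003 gf 1.7
t 29.12 tcp [556.9  99.3 105. ] F [-3.2 -2.4 13.7] gw 0.006 gf 6.6
[[-90.0, 65.0], [-75.0, 65.0], [-63.0, 65.0], [-48.0, 72.0], [-31.0, 77.0], [-14.0, 78.0], [4.0, 84.0], [17.0, 80.0], [29.0, 75.0], [40.0, 67.0], [50.0, 57.0], [58.0, 46.0], [67.0, 35.0], [73.0, 22.0], [78.0, 7.0]]
1
[ 1.    0.83 -1.4   1.8   0.48  0.89  2.37]
[ 0.93  0.9  -1.35  1.83  0.58  0.81  2.3 ]
[ 1.04  0.93 -1.35  1.86  0.58  0.82  2.38]
[ 1.12  0.98 -1.34  1.89  0.62  0.82  2.45]
[ 1.12  1.06 -1.29  1.91  0.72  0.77  2.44]
psi -1.5 [ 0.93  0.85 -1.01  1.92  0.32  0.59  1.22]
psi -0.75 [ 1.    0.95 -1.14  1.92  0.54  0.65  1.78]
psi 0 [ 1.05  1.06 -1.26  1.91  0.75  0.73  2.37]
psi 0.75 [-0.31  0.65  0.66  2.   -1.19  1.   -1.6 ]
psi 1.5 [-0.15  0.59  0.43  1.99 -1.08  0.89 -0.92]
-1
[ 0.68  0.46 -0.77  1.81 -0.25  0.82 -0.18]
[ 0.62  0.54 -0.76  1.84 -0.2   0.71 -0.22]
[ 0.73  0.55 -0.76  1.88 -0.2   0.71 -0.11]
[ 0.81  0.6  -0.76  1.91 -0.19  0.69 -0.02]
[ 0.82  0.69 -0.74  1.93 -0.13  0.61  0.  ]
psi -1.5 [ 0.52  0.61 -0.41  1.94 -0.51  0.61 -1.22]
psi -0.75 [ 0.65  0.65 -0.59  1.94 -0.32  0.58 -0.63]
psi 0 [ 0.76  0.71 -0.74  1.93 -0.12  0.56 -0.06]
psi 0.75 [ 0.85  0.77 -0.87  1.92  0.09  0.57  0.52]
psi 1.5 [ 0.92  0.84 -0.99  1.92  0.28  0.59  1.11]
t 29.79 tcp [555.7  98.3 232. ] F [-0.5  0.1 -0.6] gw 0.008 gf 0.0
```

Run:
```python
from hasp import *
R=rotn(0,-1)
robot.movep(sp(-95,150),R)
P=path()
robot.servo_line(sp(*P[0]),200,R); f0=st()['contact_force']
nw=Ro.from_euler('z',box()[2]).apply(n)
for q in P[1:]+[(78,5.5),(78,4),(78,2.5),(78,1)]:
    robot.servo_line(sp(*q),110); o=robot.observe(); F=o['contact_force']-f0
    print(np.round(q,0),F.round(1),round(F@nw,1), round(o['t'],2),np.abs(o['tcp_pos']-sp(*q)).max().round(1))
    if np.linalg.norm(F)>25 or (q[1]<8 and F@nw>10): print('STOP'); break
q=(78,70); robot.servo_line(sp(*q),200); st()
x,y,w=box()
for c in ('scene','side','wrist'):
    im,i=shot(c,c+'3.png')
    for nm in ('lid_edge','hasp_hinge','hasp_tip','staple_wing'):
        print(c,nm,[(p[0],Ro.from_euler('z',-w).apply(np.array(p[1])-[x,y,0]).round(1).tolist()) for p in pin(nm,c,i)])
print('expect tip',Hh+83*d+5*n,'hinge',Hh+5*n)
```

```text
t 31.17 tcp [613.1 102.3 188.7] F [-0.   0.3  0.8] gw 0.005 gf 0.0
[-75  65] [-0.  -0.2 -0.6] -0.5 31.45 1.5
[-63.  65.] [ 0.4  0.7 -0.2] -0.6 31.71 1.0
[-48.  72.] [-0.2  0.1  0.2] 0.1 32.02 0.6
[-31.  77.] [-0.7  0.6 -1.3] -1.3 32.33 0.3
[-14.  78.] [-0.7 -0.2 -1.4] -1.0 32.63 0.3
[ 4. 84.] [ 0.3 -0.3 -0.6] -0.4 32.95 0.4
[17. 80.] [-1.2 -0.2 -0.7] -0.3 33.23 0.8
[29. 75.] [ 0.2 -1.  -1.3] -0.7 33.5 0.9
[40. 67.] [-0.2 -1.  -1.1] -0.5 33.77 0.9
[50. 57.] [-0.  -0.7 -0.5] -0.1 34.05 0.6
[58. 46.] [-0.3 -0.1 -1.4] -1.1 34.33 0.3
[67. 35.] [-0.1  0.1 -0.8] -0.7 34.61 0.4
[73. 22.] [ 0.1 -0.1 -0.9] -0.8 34.89 0.3
[78.  7.] [-0.   0.2 -0.6] -0.6 35.18 0.2
[78.  6.] [-1.2 -1.7  3.1] 3.7 35.43 0.5
[78  4] [-6.2 -5.5 12.2] 14.2 35.68 1.3
STOP
t 36.17 tcp [565.6 -39.1 108.3] F [-0.1 -0.8  0.3] gw 0.007 gf 0.0
scene lid_edge [(0.81, [-35.0, 6.5, 84.9])]
scene hasp_hinge [(0.86, [-36.2, -73.3, 92.3])]
scene hasp_tip [(0.52, [-112.9, -70.9, 51.9])]
scene staple_wing [(0.4, [-90.3, -70.5, 82.8])]
side lid_edge [(0.92, [-45.0, -1.7, 84.4])]
side hasp_hinge [(0.56, [-33.5, 61.0, 130.4]), (0.43, [-45.0, -68.6, 91.4])]
side hasp_tip [(0.44, [-117.7, -72.3, 49.2])]
side staple_wing []
wrist lid_edge [(0.89, [-41.7, 0.3, 85.0])]
wrist hasp_hinge [(0.88, [-41.6, -67.4, 92.7])]
wrist hasp_tip [(0.75, [-183.3, 31.8, 1.1]), (0.68, [-82.4, -68.3, 89.1]), (0.66, [-110.9, -70.5, 51.5])]
wrist staple_wing [(0.86, [-82.7, -66.7, 91.0])]
expect tip [-115.878  -70.      49.83 ] hinge [-44.   -70.    91.33]
```

View pics/wrist3.png

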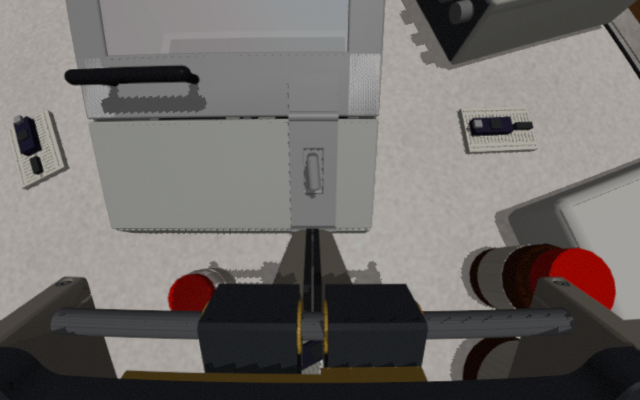

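The wrist view shows the strap flat on the sill with the wing standing through the slot at about (313,172). Next I grip the wing and turn it.

Run:
```python
from hasp import *
i=viewer.camera_info('wrist')
for nn in (11,32): print('wing axis px',proj('wrist',sp(42,nn),i).round(0))
print('hinge px',proj('wrist',sp(0,5),i).round(0),'tip px',proj('wrist',sp(98,7),i).round(0))
R=rotn(0,-1); grip(0.35,12)
robot.servo_line(sp(42,70),150,R); f0=st()['contact_force']
robot.servo_line(sp(42,20),80); robot.servo_line(sp(42,10),40); print((st()['contact_force']-f0).round(1))
grip(0.05,12); o=st(); print('width mm',o['grip_width']*92,(o['contact_force']-f0).round(1))
```

```text
wing axis px [313. 172.]
wing axis px [313. 177.]
hinge px [312. 120.] tip px [313. 231.]
t 37.93 tcp [575.8  -9.2 126.8] F [ 0.  -0.4 -0.1] gw 0.349 gf 0.0
t 39.11 tcp [585.2  18.9  74.5] F [0.3 0.4 0.2] gw 0.346 gf 0.0
[0.3 0.8 0.4]
t 39.58 tcp [585.9  18.3  74.8] F [ 2.4 -1.  -1. ] gw 0.097 gf 12.0
width mm 8.885910641059015 [ 2.4 -0.6 -0.9]
```

Gripped at 8.9 mm, which is the wing's thickness. Turning it now.

Run:
```python
from hasp import *
f0=robot.observe()['contact_force']
for psi in np.arange(.25,1.51,.25):
    robot.movep(sp(42,10),rotn(psi,-1)); o=robot.observe()
    print(psi,(o['contact_force']-f0).round(1),o['wrist_torque'].round(2),round(o['grip_width'],3),round(o['t'],2))
    if np.linalg.norm(o['contact_force']-f0)>30: print('STOP');break
grip(0.35); st()
R=rotn(psi,-1)
robot.servo_line(sp(42,45),80,R); robot.servo_line(sp(42,130),200,R)
x,y,w=box()
im,i=shot('wrist','wrist4.png')
for nm in ('lid_edge','hasp_hinge','hasp_tip','staple_wing'):
    print(nm,[(p[0],Ro.from_euler('z',-w).apply(np.array(p[1])-[x,y,0]).round(1).tolist()) for p in pin(nm,'wrist',i)])
print(proj('wrist',sp(42,20),i)); st()
```

```text
0.25 [ 2.4  0.9 -1.4] [-0.79 -0.74 -0.49] 0.097 39.87
0.5 [ 5.   1.8 -3.4] [-0.85 -1.06 -0.69] 0.094 40.16
0.75 [ 5.1  2.8 -2.7] [-0.75 -1.26 -0.78] 0.096 40.45
1.0 [ 6.1  2.9 -3.9] [-0.6  -1.51 -0.79] 0.095 40.74
1.25 [ 7.3  3.9 -2.3] [-0.36 -1.75 -0.93] 0.095 41.03
1.5 [ 8.1  4.6 -2.8] [-0.15 -1.78 -0.98] 0.097 41.33
t 41.85 tcp [585.   18.8  74.5] F [ 0.5  0.6 -0.1] gw 0.349 gf 0.0
lid_edge []
hasp_hinge [(0.74, [-41.4, -67.1, 90.1]), (0.34, [-268.6, -256.5, 2.3])]
hasp_tip []
staple_wing [(0.58, [-83.7, -67.6, 89.9]), (0.37, [25.5, 5.7, 12.1])]
[311.87464097 195.53669822]
t 43.26 tcp [565.7 -37.1 177.7] F [-0.2 -0.7  0.2] gw 0.349 gf 0.0
```

View pics/wrist4.png

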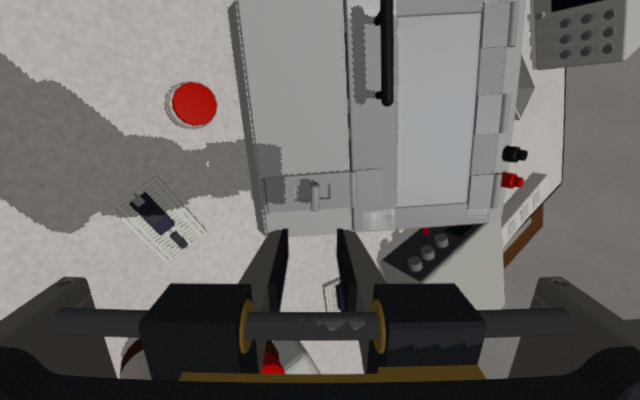

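The wrist view shows the wing at (315,195) lying crosswise over the flat strap, the lid shut and the robot clear of everything.

```bash
python3 -c "
from h import *
print(robot.job_done())"
```

```text
the job is handed in; nothing more can be done
None
```

I handed the job in at about 43 s of the 72 s allowed: the board is flat, module up, in the enclosure, the lid is shut, and the hasp lies flat with the staple turned about 1.5 rad; no verdict came back.

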